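# Free the ratchet pawl and press the clamp arm down on the plaster mould

### The job

The plaster mould standing in the bench clamp has to be clamped shut. With closed fingertips press the pawl's thumb tab all the way down, so that the ratchet is free and stays free, then push the raised arm down past its teeth until its rubber pad sits on the mould. Only press and push, nothing is picked up: leave the mould and everything else on the table standing where they are.

Things in the scene. Friction and masses are not known exactly. Their poses are not given: they have to be found in the camera images.
- clamp: Bench clamp fixed to the table: grey base plate 130 (x) x 300 (y) x 12 mm with arm, pawl and mould. Origin at table height (plate from y = -175 to +125 mm of this frame); z up. The arm points along its +y and swings in its y-z plane; the pawl's tab points along -y.
- clamp_arm (a joint): Arm's angle about lever_pivot, rad. 0: raised, 0.75 rad above level; grows going down (angle above level = 0.75 - value). 0.75: level, pad on the mould's top; stop at 0.80. With the pawl engaged the teeth stop it near 0.15. With the pawl free it goes down against steady friction, 5 to 8 N pushed straight down on the crossbar, and stays where left: it neither falls nor springs back.
- lever_bar (a point): Centre of the round wooden crossbar at the arm's free end: 22 mm thick, 80 mm long along the clamp's x, 200 mm from lever_pivot. Moves with the arm. Its upper side is free and is the place to push.
- lever_pivot (a point): Arm's pivot axis (along the clamp's x), fixed, 160 mm above the table, at y = -70 mm in the clamp's frame. A dark toothed disc 120 mm across sits on it and turns with the arm.
- pawl (a joint): Angle of the pawl about pawl_pivot, rad. 0: engaged in the teeth (start). Grows as the tab is pressed down; above about 0.15 the nose is out of the teeth, 0.34 is the stop, fully pressed. Stiff hinge: about 3 to 6 N on the tab moves it and it stays where it is left, no spring.
- pawl_tab (a point): Top of the pawl's flat steel thumb tab, at the place to press. Tab 34 mm wide (clamp's x), 112 mm long (clamp's y: 77 mm from here inwards, 35 mm outwards), 6 mm thick; its top starts level, 130 mm above the table. Fully pressed, the tab lies about 31 mm lower straight below this place, tilted down outwards. A gripper set with its long side along the clamp's x has most room beside the disc.
- pawl_pivot (a point): Pawl's pivot axis (along the clamp's x), fixed, 85 mm above the table, at y = -118 mm in the clamp's frame. At the start pawl_tab lies 95 mm outwards (-y) of it and 45 mm above it.
- mould: The mould to be clamped: loose white plaster block 110 x 110 x 115 mm high, 1.7 kg, with a seam round it below its cap, on the clamp's base plate under the arm. Origin at the centre of its underside; its top is 127 mm above the table. The arm's pad (48 mm across, 130 mm from the arm's pivot) comes down on it.
- small_mould: spare white plaster block mould, 75 x 85 x 90 mm high, dark round pour hole on top; bystander; origin at the middle of its underside.
- cup: terracotta cup, 72 mm across, 80 mm high; bystander; origin at the middle of its underside.
- jar: glass jar with a steel cap, 56 mm across, 75 mm high; bystander; origin at the middle of its underside.
- vase: white glazed vase, 68 mm across, 105 mm high; bystander; origin at the middle of its underside.
- brush: brush lying flat; bystander; origin on its underside.
- spatula: spatula lying flat; bystander; origin on its underside.
- bowl: white bowl, 110 mm across, 45 mm high; bystander; origin at the middle of its underside.
Not all that is in view belongs to the job. Leave any red or yellow look-alike of the mould alone.

How it is judged:
On the way, in this order (a step that is already met when the one before it is completed fails the run):
1. the pawl is pressed out of the ratchet while the arm is still up (value of joint pawl above 0.2 rad and value of joint clamp_arm below 0.3 rad), for 0.2 s.
2. the arm is down with its pad on the mould (value of joint clamp_arm above 0.72 rad), for 0.2 s.
At the end, for the whole second after the job is handed in: The arm is down (joint above 0.72 rad: pad within 4 mm of the mould's top), the pawl still free (above 0.20 rad), and the mould stands upright within 15 mm of where it was, at rest (value of joint clamp_arm above 0.72 rad and value of joint pawl above 0.2 rad and distance of mould from where it was at the start of the episode below 0.015 m and angle between mould's own z axis and vertical below 0.05 rad and linear speed of mould below 0.02 m/s); the robot touches nothing.
It fails at once if the mould is shifted more than 15 mm, lifted or tipped (distance of mould from where it was at the start of the episode above 0.015 m or angle between mould's own z axis and vertical above 0.15 rad).
It fails at once if another thing on the table is moved more than 25 mm, lifted or knocked over (distance of any of small_mould, cup, jar, vase, brush, spatula, bowl from where it was at the start of the episode above 0.025 m or angle between any of small_mould, cup, jar, vase, bowl's own z axis and vertical above 0.3 rad).
It also fails if it takes over 40 s, if anything falls off the work surface, if the arm or the gripper's body presses on something with over 40 N, if the wrist force passes 120 N, or if a joint passes its speed limit or range.

### The arm

A 6-joint arm with a two-finger parallel gripper is mounted at the origin on the work surface. World frame = base frame: x ahead of the robot, y to its left, z up, the work surface at z = 0. Lengths are in m, angles in rad, forces in N, time in s.
With the tool pointing down it reaches from about 0.35 to 0.775 m from the base axis. Payload 5.5 kg.
Tool frame: the origin (TCP) lies on the centre line of the jaws, within the pads' length; the fingertips stand 25 mm ahead of it and the grasp point (between the pads) lies 6 mm ahead of it (nose_length is the distance from the TCP to the fingertips, in m); y points along the fingers, z is the direction in which the jaws open and shut, and the axes are right-handed (so a half turn about y gives the same grasp; the last joint's range is limited). The gripper opens to 85 mm and grips with 20 to 120 N. Pads are 22 mm wide; open, the fingers measure 114 mm over their backs; the gripper's body (76 mm by 85 mm) begins 54 mm behind the grasp point. The pads swing forward as they close: fully open they stand 13 mm farther back than shut.
Start: joints at [-1.261, 0.313, 0.046, 1.304, 0, 1.431], TCP at [0.25, -0.518, 0.256] pointing down, gripper open.
Joint ranges: [-2.76, 2.76], [-0.86, 1.69], [-1.03, 1.26], [-2.2, 2.34], [-1.47, 1.5], [-3.14, 3.14]. Speed limits (rad/s): [2.57, 2.57, 3.14, 3.14, 3.14, 3.14].

### API

Orientations are given as a rotation vector (axis times angle).
In Python, from station import movep, move_l, movej, release, close, dwell, ik, read_state, camera, camera_model, PlanningError, close_job, nose_length gives the robot as it stands. Calls block until the motion is done:
- movep(position, orientation): joint-space move of the TCP to a pose.
- move_l(position, rate=0.15, ori=None): straight line of the TCP; ori=None keeps the orientation; rate is the mean speed in m/s.
- movej(angles): joint-space move.
- release() and close(grasp_force=None): open the fingers fully, or close them until they stop; grasp_force is the grip in N (None keeps the last).
- dwell(seconds).
- ik(position, orientation): joint angles nearest the present ones, or None.
- read_state(): the state.
- camera(name): name is "scene" or "top" or "wrist"; returns (picture, depth): 384x512x3 uint8, blue, green, red; 384x512 float32, m along the optical axis (not along the pixel's ray), 0 where there is no reading.
- camera_model(name): a dict with "K" (3x3 intrinsics, pixels), "origin" and "attitude" of the camera in the world; the wrist camera has in their place "mount" (4x4, takes a point from camera to tool coordinates, whose origin is the TCP and whose axes are the tool frame's). Camera axes: x right, y down, z forward; pixel columns grow to the right and rows downward; lengths in m; the calibration is good to about 2 mm. A picture is of the moment at which its call begins: read the wrist's pose just before it. camera_model takes no time and is no camera call.
A pose or a line that the arm cannot do raises PlanningError and nothing moves.
- close_job(): hands the job in, once; it reports no verdict.
The state is a dict: "time": time; "joints": joint angles; "qvel": joint speeds; "joint_efforts": joint torques, N m; "tcp_pos": TCP position; "eef_rot": TCP orientation; "ft_force": force on the tool from outside, world axes, zero at the start; "wrist_torque": the same for the moment, N m; "opening": finger opening in m.
Only numpy, scipy, OpenCV 4.12 (cv2) and the standard library are available. Lean on these libraries where they do the work, as an engineer would, in place of code of your own. Each camera call takes 0.05 s, during which the arm holds its last target.

## Working session

There is one attempt and no reset: what is moved stays moved. The work goes in short steps, each a Python script; the robot and the scene stay as the last script left them, time stands still between calls to the robot, and variables do not carry over. Pictures are saved under pics/ and viewed, and the job is handed in when it is done.

```bash
mkdir -p pics; ls
python3 - <<'E'
from station import *
import cv2,numpy as np
s=read_state();print(s['time'],s['tcp_pos'],s['eef_rot'],s['opening'],nose_length)
for n in ['scene','top']:
    im,d=camera(n);cv2.imwrite(f'pics/{n}0.png',im);np.savez(f'{n}0.npz',im=im,d=d)
    m=camera_model(n);print(n,m)
E
```

```text
pics
0.0 [ 0.24984085 -0.5173644   0.25540021] [-0.45124115  1.97379148 -1.97011065] 0.08543773402667268 0.025
scene {'K': array([[396.9197218 ,   0.        , 259.62837894],
       [  0.        , 396.9197218 , 189.89894287],
       [  0.        ,   0.        ,   1.        ]]), 'origin': array([1.02368105, 0.59321573, 1.04906973]), 'attitude': array([-0.88918693, -2.58121967,  0.96679895])}
top {'K': array([[453.60490167,   0.        , 258.91677   ],
       [  0.        , 453.60490167, 186.16281297],
       [  0.        ,   0.        ,   1.        ]]), 'origin': array([4.06220714e-01, 1.32774766e-03, 1.58941530e+00]), 'attitude': array([-2.18630967,  2.15980123, -0.08790347])}
```

View pics/scene0.png

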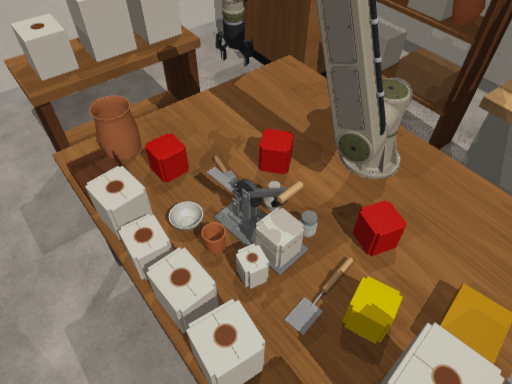

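View pics/top0.png

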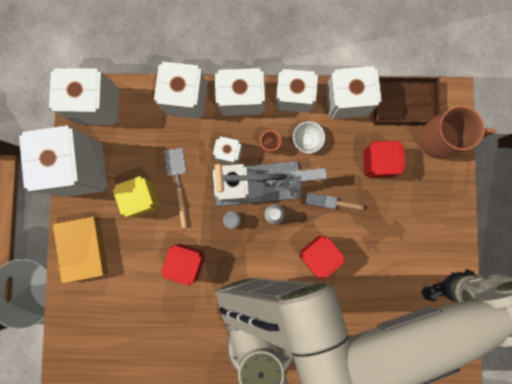

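Candidates for the mould, in scene pixels: the white block in the clamp (280,235), the small white mould (252,265), red blocks (166,157), (276,150) and (379,228), a yellow block (373,308), and large white moulds along the far edge. By the description I choose the block at (280,235), which stands on the grey plate under the arm. The tab should be the steel flat at top (312,174) / scene (222,177). The similar steel blade at top (320,200) looks like the brush. I'll check both in close crops.

```bash
cat > h.py <<'E'
import numpy as np,cv2
from station import *
from scipy.spatial.transform import Rotation as R
def pts(n,d):
    m=camera_model(n);K=m['K'];v,u=np.mgrid[:384,:512]
    p=np.dstack([(u-K[0,2])/K[0,0]*d,(v-K[1,2])/K[1,1]*d,d])
    return p@R.from_rotvec(m['attitude']).as_matrix().T+m['origin']
def proj(n,P):
    m=camera_model(n);q=(np.atleast_2d(P)-m['origin'])@R.from_rotvec(m['attitude']).as_matrix()
    return (q/q[:,2:])@m['K'].T
E
python3 - <<'E'
from h import *
a=np.load('top0.npz');c=a['im'][120:240,200:380];cv2.imwrite('pics/topc.png',cv2.resize(c,None,fx=4.4,fy=4.4,interpolation=2))
b=np.load('scene0.npz');c=b['im'][145:295,155:335];cv2.imwrite('pics/scenec.png',cv2.resize(c,None,fx=4,fy=4,interpolation=2))
P=pts('top',a['d'])
for r in range(150,220,4): print(r,' '.join('%4d'%(1000*P[r,x,2]) for x in range(208,372,5)))
print(P[174,312],P[183,258],P[180,217])
E
```

```text
150   -3    2   80   85   93   92   85   -3    3   -2    3    5   77   82   -2   -2   -5    5   -1   30   31   31    0   -3    8   -2   -3    2    0    1   -2   20   90
154   -2   89   89   88   88   96   86   -6   -3    6    2    5   -1  -10   -3   -2   -2    2    2   -1    0   -2    0    1   -3   -2   -3   -3   -1    2    2   18   89
158    1    0   87   92   88   83   54   -1   -1   -4    1    0   -2    0    3    0   -4    0   -5   -2   -1   -8   -1    3    2   -2    2    0    0    1    0    5   80
162   -3    0    0   22   59   83   18    0    1   -5    0   -3    2   -3   -2    0   11    7   -3   -2   -3    0    0    0    0   -7   -3   -4   -2   -2    0   10   85
166    0    1  303  122  128  125  127   -4    9   12    9    6   12   13   10   10    7   10    0    0   -2   -2   -1   -4   -2    0   -6    0   -2   -6    0   10   72
170    1  125  303  124  125  120  122  120    3   12   13   15    8    6    8    8   10    8    1   -4  127  125  128  122    3    1    1   -7   -2    0   -6    0   67
174    5  123  300  122  233  223  122  129   10    9    3   24  202  205  202  178  1
[... 1349 characters left out ...]
    2    1   -6    5   -4   -3   -6   16   21   20   14   18   21   20   13   10   -1
210    1   -5    4   -4   -7    0    0   -1    2   -2    1    0   66  102  105   -8    0   -6    0   -2   -2    1   -1    1   -1    0    1    0    1   -7   -4   -3   -8
214    3   -2    0   -1   73   76    3   -7   -4    1   -4   -5   80  103  109   45   -3   -1   -3    0   -4    1   -5    0   -2    1    1   -3    0    3    1   -2   -5
218   -2   -5    1   76   72   79   50    3   -2    0   -4   -6   65  101  104   -7   -1    5    3    0    2    0    0   -8    2    2   -5    0   -6    4   -2   -1   -1
[ 0.57659492 -0.15909736  0.12744224] [0.55609078 0.01663695 0.01313502] [0.5359828  0.13111078 0.30056448]
```

View pics/topc.png

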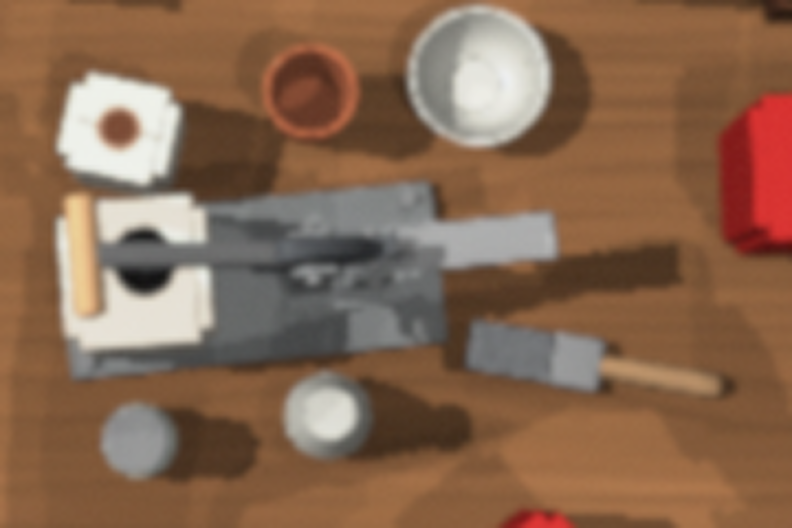

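View pics/scenec.png

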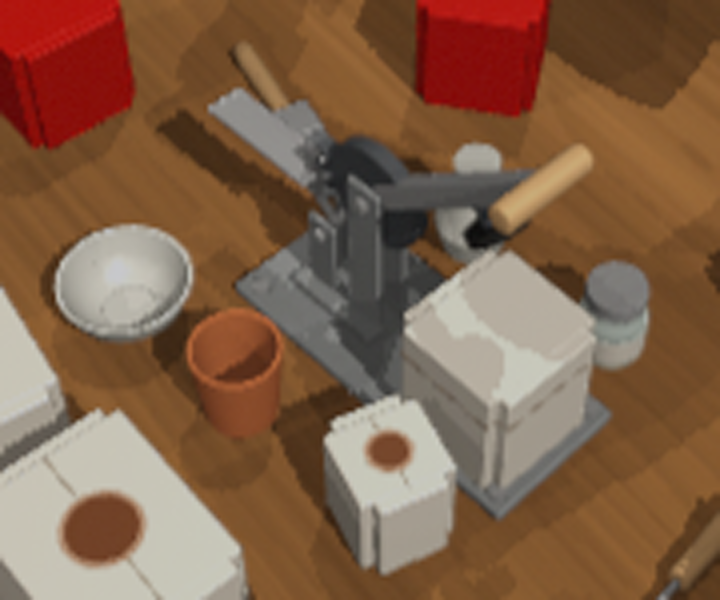

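The crops confirm both. The white block under the raised arm is the mould, and the level steel flat at crop (500,240) with z≈0.13 is the tab. The steel piece at (540,355) is only 15 mm high, so it's the brush. Next I fit the clamp frame.

```bash
cat >> h.py <<'E'
def frame(o,yaw):  # clamp->world
    c,s=np.cos(yaw),np.sin(yaw);T=np.eye(4);T[:2,:2]=[[c,-s],[s,c]];T[:2,3]=o;return T
E
python3 - <<'E'
from h import *
a=np.load('top0.npz');P=pts('top',a['d']);im=a['im'];hsv=cv2.cvtColor(im,cv2.COLOR_BGR2HSV)
v,u=np.mgrid[:384,:512]
def onplane(px,z):
    m=camera_model('top');r=np.c_[px,np.ones(len(px))]@np.linalg.inv(m['K']).T@R.from_rotvec(m['attitude']).as_matrix().T
    return m['origin']+r*((z-m['origin'][2])/r[:,2])[:,None]
def rect(mask,z):
    m8=mask.astype(np.uint8);n,l,st,_=cv2.connectedComponentsWithStats(m8);k=1+st[1:,4].argmax()
    px=np.c_[u[l==k],v[l==k]].astype(float);w=onplane(px,z)[:,:2]
    r=cv2.minAreaRect((w*1000).astype(np.float32));return len(w),r,cv2.boxPoints(r).round(0).tolist(),w.mean(0)
tab=(P[...,2]>.108)&(P[...,2]<.15)&(u>298)&(u<332)&(v>160)&(v<190)
print('tab',rect(tab,.13))
bar=(P[...,2]>.27)&(P[...,2]<.33)&(hsv[...,1]>90)&(u>205)&(u<235)&(v>155)&(v<205)
print('bar',rect(bar,.302))
pl=(P[...,2]<.045)&(hsv[...,1]<60)&(u>205)&(u<305)&(v>150)&(v<210)&(im.max(2)<190)
print('plate',rect(pl,.012))
mt=(P[...,2]>.112)&(P[...,2]<.142)&(hsv[...,1]<60)&(u>205)&(u<255)&(v>158)&(v<205)
print('mould',rect(mt,.127))
E
```

```text
tab (282, ((574.81201171875, -158.48428344726562), (33.97026824951172, 87.5257568359375), 6.418735504150391), [[553.0, -117.0], [563.0, -204.0], [597.0, -200.0], [587.0, -113.0]], array([ 0.5747754 , -0.15851146]))
bar (137, ((544.2399291992188, 126.11018371582031), (76.12648010253906, 18.333656311035156), 10.527460098266602), [[505.0, 128.0], [508.0, 110.0], [583.0, 124.0], [580.0, 142.0]], array([0.54586747, 0.12587793]))
plate (1087, ((528.7518310546875, 15.845626831054688), (75.48063659667969, 304.6602783203125), 6.227626800537109), [[475.0, 163.0], [508.0, -140.0], [583.0, -131.0], [550.0, 171.0]], array([ 0.52321754, -0.01567935]))
mould (459, ((539.529541015625, 106.32919311523438), (94.48968505859375, 110.48363494873047), 0.8475043177604675), [[491.0, 161.0], [493.0, 50.0], [588.0, 52.0], [586.0, 162.0]], array([0.52035093, 0.10182874]))
```

```bash
cat >> h.py <<'E'
YAW=np.radians(6.1); C=frame([.5526,.0449],YAW)
def w(x,y,z): return (C@[x,y,z,1])[:3]
def ori(sgn,along='x'):
    z=sgn*C[:3,0 if along=='x' else 1]; y=np.array([0,0,-1.]); return R.from_matrix(np.c_[np.cross(y,z),y,z]).as_rotvec()
def tip(p): return np.array(p)+[0,0,nose_length]
def F(): return read_state()['ft_force']
E
python3 - <<'E'
from h import *
print(R.from_rotvec(read_state()['eef_rot']).as_matrix().round(2))
print(proj('top',[w(0,-213,0)*0+w(0,-.213,.13),w(0,.0763,.307),w(0,-.248,.13)])[:,:2], proj('scene',[w(0,-.213,.13),w(0,.0763,.307)])[:,:2])
for s in (1,-1):
    for p in (w(0,-.215,.18),w(0,-.215,.1),w(0,.076,.33),w(0,.13,.17)):
        q=ik(tip(p),ori(s)); print(s,None if q is None else np.round(q,2))
close(); 
s=-1
E
```

```text
[[-0.9  -0.    0.43]
 [-0.43  0.   -0.9 ]
 [-0.   -1.   -0.  ]]
[[314.49826651 174.35555248]
 [220.47130428 176.83779412]
 [325.26742247 173.33850807]] [[217.91864567 174.14730883]
 [288.24422287 185.85644229]]
1 [-0.42  0.38  0.01  1.21  0.    1.05]
1 [-0.42  0.43 -0.12  1.03  0.    1.05]
1 [0.07 0.27 0.23 1.53 0.   1.54]
1 [ 0.17  0.32 -0.1   1.15  0.    1.64]
-1 [-0.42  0.38  0.01  1.21  0.   -2.1 ]
-1 [-0.42  0.43 -0.12  1.03  0.   -2.1 ]
-1 [ 0.07  0.27  0.23  1.53  0.   -1.6 ]
-1 [ 0.17  0.32 -0.1   1.15  0.   -1.51]
```

Run:
```python
from h import *
movep(tip(w(0,-.215,.25)),ori(1)); move_l(tip(w(0,-.215,.15)),rate=.1)
s=read_state();print(s['time'],s['tcp_pos'],s['ft_force'],s['opening'])
im,d=camera('scene');cv2.imwrite('pics/s1.png',cv2.resize(im[110:290,150:340],None,fx=3.2,fy=3.2,interpolation=2))
im,d=camera('wrist');cv2.imwrite('pics/w1.png',im)
```

```text
3.7583 [ 0.57591522 -0.16911194  0.17576884] [-1.08227582 -0.21851964 -0.89737695] 0.00022853087604765283
```

View pics/s1.png

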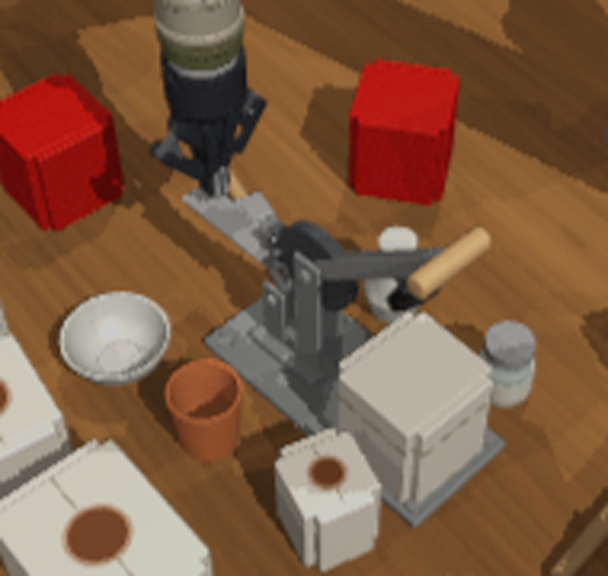

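View pics/w1.png

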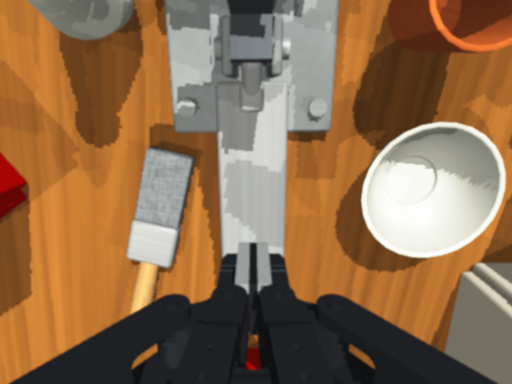

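The tip is centred across the tab in the wrist picture (tip at column 253, tab from 221 to 285). In the scene view it hovers near the tab's outer end. Pressing down in small steps with the force monitored.

Run:
```python
from h import *
f0=F();z=.15
while z>.088:
    z-=.003; move_l(tip(w(0,-.215,z)),rate=.03)
    s=read_state();df=s['ft_force']-f0
    print(round(z,3),round(s['tcp_pos'][2]-.025,4),df.round(1))
    if df[2]>18: break
im,d=camera('scene');cv2.imwrite('pics/s2.png',cv2.resize(im[110:290,150:340],None,fx=3.2,fy=3.2,interpolation=2))
print(s['time'])
```

```text
0.147 0.147 [ 0.2  0.  -1.1]
0.144 0.1437 [-0.6  0.5 -0.6]
0.141 0.1407 [-0.3  0.5 -1.1]
0.138 0.1377 [-0.4  0.2 -0.7]
0.135 0.1348 [ 0.4  0.5 -1.3]
0.132 0.1317 [ 0.6  0.4 -0.5]
0.129 0.1289 [-0.4 -0.3 -0.6]
0.126 0.126 [-0.2 -1.6  1. ]
0.123 0.1229 [ 1.2 -1.   0.3]
0.12 0.1198 [ 0.3 -1.6  0.8]
0.117 0.1167 [ 0.4 -1.9  1.4]
0.114 0.1137 [ 1.1 -0.6  1.2]
0.111 0.1107 [-0.2 -1.7  1.4]
0.108 0.1077 [ 0.6 -1.7  1.2]
0.105 0.1047 [ 0.  -2.   1.2]
0.102 0.1017 [ 0.2 -2.5  1.1]
0.099 0.1004 [-2.5 -1.1  9.4]
0.096 0.0998 [-7.8  0.1 23.6]
8.3583
```

View pics/s2.png

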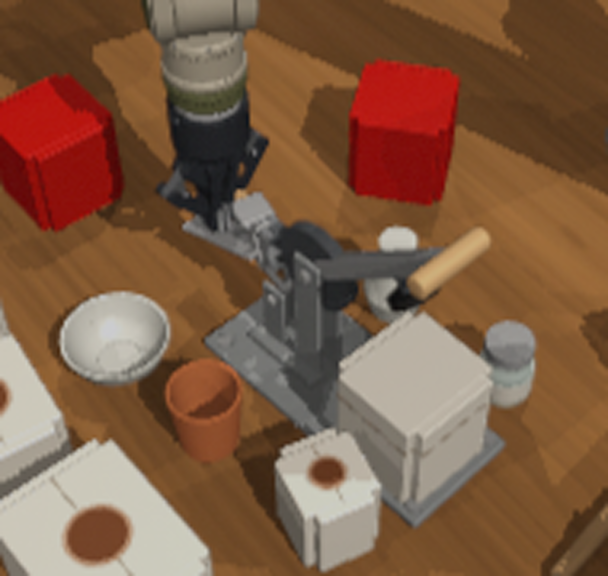

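The force rises sharply at tip z=0.100 m, 29 mm down, so the pawl is at its stop. Lifting off and moving over the crossbar.

Run:
```python
from h import *
move_l(tip(w(0,-.215,.20)),rate=.15); move_l(tip(w(0,-.215,.37)),rate=.25)
move_l(tip(w(0,.0,.37)),rate=.25)
s=read_state();T=np.eye(4);T[:3,:3]=R.from_rotvec(s['eef_rot']).as_matrix();T[:3,3]=s['tcp_pos']
im,d=camera('wrist');cv2.imwrite('pics/w3.png',im)
m=camera_model('wrist');K=m['K'];M=T@m['mount']
v,u=np.mgrid[:384,:512];p=np.dstack([(u-K[0,2])/K[0,0]*d,(v-K[1,2])/K[1,1]*d,d])
P=p@M[:3,:3].T+M[:3,3]; Q=(P-C[:3,3])@C[:3,:3]
hsv=cv2.cvtColor(im,cv2.COLOR_BGR2HSV)
k=(d>0)&(Q[...,2]>.25)&(Q[...,2]<.33)&(hsv[...,1]>80)&(abs(Q[...,0])<.06)
q=Q[k];print(k.sum(),q.min(0),q.max(0),np.percentile(q,[2,50,98],axis=0))
top=q[q[:,2]>np.percentile(q[:,2],90)];print(top.mean(0))
im,d=camera('scene');cv2.imwrite('pics/s3.png',cv2.resize(im[110:290,150:340],None,fx=3.2,fy=3.2,interpolation=2))
im,d=camera('top');cv2.imwrite('pics/t3.png',cv2.resize(im[120:240,200:380],None,fx=4.4,fy=4.4,interpolation=2));np.savez('top3.npz',im=im,d=d)
print(s['time'])
```

```text
4653 [-0.04250696  0.07078823  0.2880608 ] [0.03765045 0.09236835 0.30307923] [[-0.03995661  0.07156992  0.29362469]
 [-0.00223523  0.08187267  0.29947595]
 [ 0.03513303  0.09162431  0.3018917 ]]
[-0.00124237  0.08169139  0.30161388]
11.0917
```

View pics/s3.png

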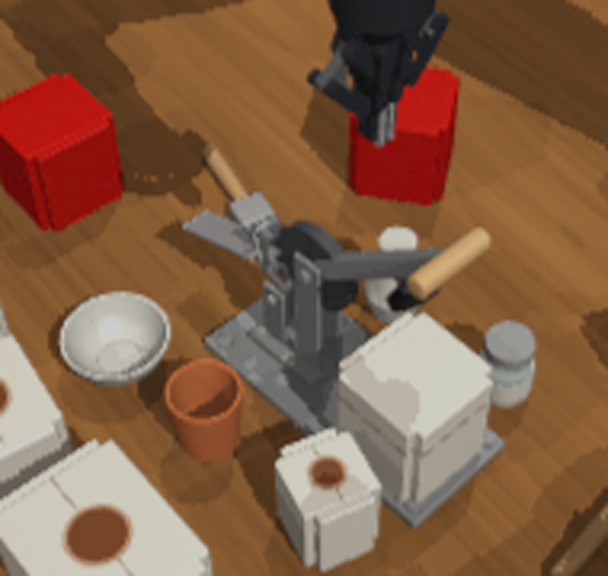

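View pics/w3.png

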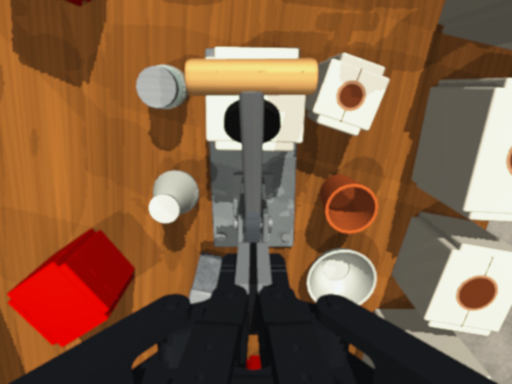

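The pawl's tab stays down in the scene picture (tab sloping at (220,232)). In the wrist picture the bar is at (252,77), its centre at clamp y=0.082, z=0.291, which puts the arm at about 0.04 rad. Next I push along the arc.

Run:
```python
from h import *
b=lambda th,dz=0:w(0,-.07+.2*np.cos(th),.16+.2*np.sin(th)+.011+dz)
move_l(tip(b(.712,.06)),rate=.2); move_l(tip(b(.712,.012)),rate=.1)
f0=F();th=.712
while th>-.035:
    move_l(tip(b(th)),rate=.05)
    s=read_state();df=s['ft_force']-f0
    print(round(th,3),round(s['tcp_pos'][2]-.025,4),df.round(1))
    if abs(df[2])>22: break
    th-=.04 if th>.06 else .01
print(s['time'])
im,d=camera('scene');cv2.imwrite('pics/s4.png',cv2.resize(im[110:290,150:340],None,fx=3.2,fy=3.2,interpolation=2))
```

```text
0.712 0.3016 [-0.5  0.5 -1.1]
0.672 0.2955 [-1.3  1.6  1.1]
0.632 0.2892 [-0.7  1.4  2.3]
0.592 0.2827 [-0.3  2.   2.2]
0.552 0.276 [-1.   2.8  3.2]
0.512 0.269 [-0.7  2.2  3.1]
0.472 0.2618 [-0.4  1.9  2.3]
0.432 0.2545 [-0.5  1.5  2.3]
0.392 0.2471 [-0.1  1.8  0.5]
0.352 0.2395 [-0.   0.1 -0.1]
0.312 0.232 [-0.   0.2 -0.8]
0.272 0.2244 [ 0.3  0.3 -0. ]
0.232 0.2167 [-0.2 -0.4 -0.4]
0.192 0.2089 [-0.5  0.1  0.5]
0.152 0.201 [ 0.1 -0.8 -0.1]
0.112 0.193 [-0.4 -0.6 -0.1]
0.072 0.185 [0.4 0.4 0.1]
0.032 0.1771 [-0.5 -0.2  0.5]
0.022 0.1754 [-0.6  0.   1.6]
0.012 0.1734 [-1.7  0.2  3.2]
0.002 0.1713 [-1.1  0.4  2.7]
-0.008 0.171 [-4.8  0.5 12.4]
-0.018 0.1709 [-8.2 -0.3 22.8]
19.3167
```

View pics/s4.png

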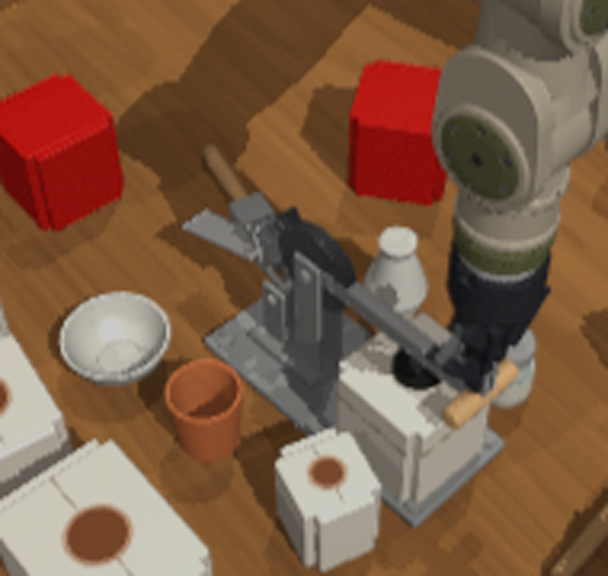

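The pad is on the mould: a hard stop at tip z=0.171, matching the level arm. Retracting and checking.

Run:
```python
from h import *
s=read_state();p=s['tcp_pos'].copy() if hasattr(s['tcp_pos'],'copy') else np.array(s['tcp_pos'])
move_l(p+[0,0,.02],rate=.05); move_l(p+[0,0,.2],rate=.2)
move_l(tip(w(0,-.02,.39)),rate=.25); dwell(.3)
s=read_state();T=np.eye(4);T[:3,:3]=R.from_rotvec(s['eef_rot']).as_matrix();T[:3,3]=s['tcp_pos']
im,d=camera('wrist');cv2.imwrite('pics/w5.png',im)
m=camera_model('wrist');K=m['K'];M=T@m['mount']
v,u=np.mgrid[:384,:512];pp=np.dstack([(u-K[0,2])/K[0,0]*d,(v-K[1,2])/K[1,1]*d,d])
Q=(pp@M[:3,:3].T+M[:3,3]-C[:3,3])@C[:3,:3];hsv=cv2.cvtColor(im,cv2.COLOR_BGR2HSV)
k=(d>0)&(Q[...,2]>.14)&(Q[...,2]<.33)&(hsv[...,1]>80)&(abs(Q[...,0])<.045)&(Q[...,1]>.05)
q=Q[k];print(k.sum(),np.percentile(q,[2,50,98],axis=0).round(4))
im,d=camera('scene');cv2.imwrite('pics/s5.png',cv2.resize(im[110:290,150:340],None,fx=3.2,fy=3.2,interpolation=2))
P=(pts('scene',d)-C[:3,3])@C[:3,:3]
t=(d>0)&(abs(P[...,0])<.013)&(P[...,1]<-.18)&(P[...,1]>-.26)&(P[...,2]>.05)&(P[...,2]<.15)
a=P[t];c=np.polyfit(a[:,1],a[:,2],1);print('tab tilt',np.arctan(c[0]),'z at -.213',np.polyval(c,-.213),t.sum())
print(s['time'],s['ft_force'])
```

```text
1525 [[-0.041   0.1195  0.1612]
 [-0.0031  0.1276  0.1693]
 [ 0.035   0.1354  0.1716]]
tab tilt 0.3544462603511634 z at -.213 0.09953557604729363 101
22.0917 [ 0.31931687 -0.45680118 -0.24954584]
```

View pics/s5.png

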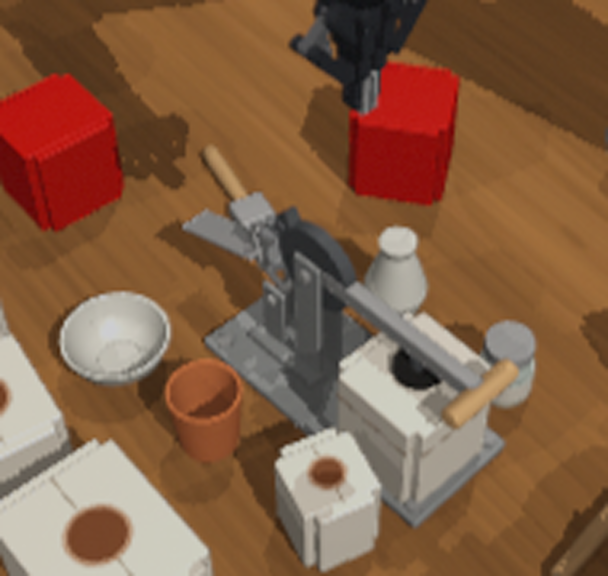

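View pics/w5.png

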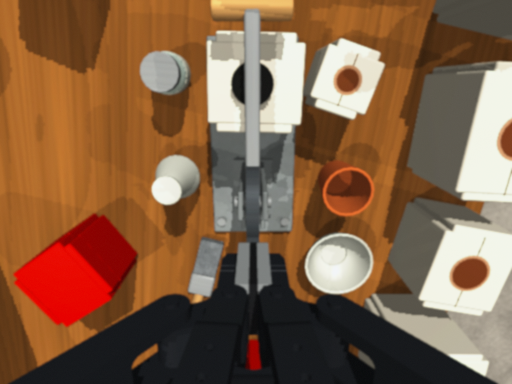

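The scene view shows the arm level with its pad on the mould (415,370), the bar at (480,392) with its top at z≈0.171, and the tab still down at (220,232). The mould and bystanders look unmoved, and the robot is clear. Handing in.

```bash
python3 -c "
from station import *
print(close_job())"
```

```text
the job is handed in; nothing more can be done
None
```

The clamp is shut: I pressed the pawl's tab to its stop, then pushed the raised arm down along its arc until the pad met the mould. I then backed off clear and handed the job in; it reports no verdict.

- **Pawl:** pressing stopped hard at tip height 0.100 m, about 29 mm down. After the arm was down the tab still measured 0.35 rad of tilt (stop 0.34), at z = 0.0995 m at the press point.
- **Arm:** it started at about 0.04 rad, and pushing stopped hard at tip height 0.171 m, which matches a level arm (0.75 rad). After release the crossbar's top was still at 0.171–0.172 m.
- **Forces and time:** the highest push was about 24 N, and it took about 22 s on the robot's clock.
- **Mould and bystanders:** they look unmoved in the before and after pictures. I judged this by eye and did not measure their positions.
- **Disagreement:** my first top-view estimate of the crossbar was about 5 mm off the clamp frame, because the arm did not start exactly at 0. I settled it with a wrist-camera measurement before pushing.
- **Unexplained reading:** the push force read near zero through much of the arm's descent (friction was given as 5 to 8 N). The stop and the final pictures agree with the arm being fully down.

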